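Lock the loopback plug into the test box's spring-sleeve receptacle

ROBOT

A 6-joint arm with a two-finger parallel gripper is mounted at the origin on the work surface. World frame = base frame: x ahead of the robot, y to its left, z up, the work surface at z = 0. Lengths are in m, angles in rad, forces in N, time in s.
With the tool pointing down it reaches from about 0.375 to 0.9 m from the base axis. Payload 3.1 kg.
Tool frame: the origin (TCP) lies between the finger pads; the fingertips stand 17 mm ahead of it and the grasp point (between the pads) lies 2 mm behind it (robot.nose_length is the distance from the TCP to the fingertips, in m); z points along the fingers, y is the line along which they close (so a half turn about z gives the same grasp; the last joint's range is limited). The gripper opens to 87 mm and grips with 3 to 60 N. Pads are 19 mm wide; open, the fingers measure 117 mm over their backs; the gripper's body (75 mm by 190 mm) begins 51 mm behind the grasp point.
Start: joints at [-1.48, 0.527, 1.433, -0, 1.181, -0.178], TCP at [0.167, -0.602, 0.24] pointing down, gripper open.
Joint ranges: [-3.08, 3.08], [-0.75, 2.2], [0.22, 2.44], [-1.43, 4.57], [0, 2.65], [-2.85, 2.85]. Speed limits (rad/s): [2.79, 2.79, 3.14, 3.14, 3.14, 3.14].

INTERFACE

Orientations are given as a unit quaternion [x, y, z, w].
In Python, from rig import robot, cams gives the robot as it stands.
- The arm moves only by the shell command python3 -m pendant 'ROWS' [FORCE]. ROWS is JSON, a list of rows, each an object with "jaw": the opening, from 0 (shut) to 1 (fully open); "linear": the shift along the tool's x, y, z in cm, a list of three; "twist": the turn about the tool's z in degrees. A call has 1 to 12 rows; each row shifts and turns the commanded pose from where the row before left it, along the tool's axes as they then stand; what a row does not reach is not made up. A row lasts 1/12 s, in which the tool goes at most 41.7 mm and 7.16 degrees, less where a joint would pass 70% of its speed; a pose out of reach is approached as far as the arm can. A call is refused whole if a number of a shift passes 4.17 or a number of a turn 7.16, either way. A call with a gripper value outside its range is refused whole. The fingers move at their own pace and stop on an object; FORCE is the grip in N (left out, the last holds). Time passes only in rows, so rows that do not move let the fingers close. It gives the time, the measured TCP pose, the force, the opening and the grip force at its end, in the units of the state.
- robot.get_obs(): the state, without advancing time (a new reading comes with each control period).
- cams.camera(name): name is "side" or "top" or "wrist"; returns a dict with "color" (480x640x3 uint8, blue, green, red), "depth" (480x640 float32, m along the optical axis (not along the pixel's ray), 0 where there is no reading), "fov_y" (degrees; the focal length in pixels is half the picture's height over the tangent of half this angle, whatever the lens; pixels are square), "cx", "cy" (the principal point, pixels), "view" (4x4, takes a point from world to camera coordinates). Camera axes: x right, y down, z forward; pixel columns grow to the right and rows downward; lengths in m; the calibration is good to about 2 mm. A picture is of the moment at which its call begins.
- robot.hand_in(): hands the job in; it is judged then, once.
The state is a dict: "time": time; "q": joint angles; "joint_velocities": joint speeds; "joint_torque": joint torques, N m; "position": TCP position; "tool_rot": TCP orientation; "ft_force": force on the tool from outside, world axes, zero at the start; "moment": the same for the moment, N m; "grip_width": finger opening in m; "grip_force": force on a finger pad.
Only numpy, scipy, OpenCV 4.12 (cv2) and the standard library are available. Lean on these libraries where they do the work, as an engineer would, in place of code of your own. Each camera call takes 0.05 s, during which the arm holds its last target. There are 200 camera calls.

TASK

Fit the loopback plug that stands in the grey rest to the quick-lock receptacle on top of the black test box. First draw the receptacle's spring sleeve back (down, towards the box) until it stays back by itself when you let go, then put the plug in and press it gently fully home, so that the sleeve springs forward and locks it, and let go. Do not force the plug, and leave the tape, the screwdriver and the connector shell where they lie.

Things in the scene. Friction and masses are not known exactly. Their poses are not given: they have to be found in the camera images.
- tester: the fixed black test box, 150 x 130 x 60 mm, origin under its centre, z up. On it stands the receptacle, an upright aluminium tube of 30 mm outside diameter in a steel sleeve. Three dogs in its bore block the plug while the sleeve is forward. Drawing the sleeve back parts them; an inner spring shutter then rises and keeps them parted. The plug pushes the shutter down (3 to 15 N).
- axis_foot (a point): where the receptacle's upright axis meets the top of the test box, 60 mm above the work surface. The mouth's rim is 52 mm above this point, but only to within 6 mm either way, different each time and not measured; the sleeve shifts with it. Under the rim a funnel narrows from 26 mm to the 20 mm bore over 4 mm. Fully home, the plug's flange sits on the rim.
- sleeve (a joint): how far (m) the steel ring round the receptacle (40 mm across, 24 mm tall) is drawn down. 0 (start): forward, its middle 42 mm (within 6) above axis_foot, its top 2 mm above the rim. Stop at 0.010. Spring 2.4 N at 0, 4.4 N at 0.010. Drawn past 0.009 and let go it stays at 0.005 to 0.008; when the plug comes within 1 mm of home it springs forward, below 0.002.
- plug_grip (a point): middle of the grip of the loose plug (70 g), z along the plug, up from its nose. The grip is a round ribbed black bar, 24 mm across and 41 mm tall (20.5 mm up and down from here). Below it a black flange, 29 mm across, 4 mm thick, then a steel nose, 18.5 mm across, 26 mm long, bevelled at the tip. It starts upright in the rest.
- plug_flange (a point): centre of the underside of the plug's flange, 24.5 mm below plug_grip and 26 mm above the nose's tip. Fully home it lies on the receptacle's rim. With the sleeve drawn back, the nose meets the spring shutter when this point is still about 15 mm above the rim.
- rest_hole (a point): centre of the hole's mouth in the top of the grey rest, a fixed block of 80 x 80 x 34 mm; the hole is 21 mm wide and goes through; the plug's flange lies on the top.
- tape_mid (a point): bystander: middle of a roll of black tape lying flat, 90 mm across, 19 mm tall; leave it alone
- driver_mid (a point): bystander: middle of a screwdriver with a blue handle, lying, about 170 mm long; leave it alone
- shell_mid (a point): bystander: middle of a loose black connector shell standing upright, 34 mm across, 38 mm tall; leave it alone
Things that resemble listed ones, but are neither listed nor needed, are in the scene too. What is shaped like the part that bears plug_grip but white is not meant.

How it is judged:
By the outcome, as a careful person would: the job done as asked, in the order asked, and still so for the second after the job is handed in, with the robot touching nothing.
It also fails if it takes over 58 s, if anything falls off the work surface, if the arm or the gripper's body presses on something with over 40 N, if the wrist force passes 120 N, or if a joint passes its speed limit or range.

## Working session

There is one attempt and no reset: what is moved stays moved. The work goes in short steps, Python scripts to look and compute and a shell command to move; the robot and the scene stay as the last step left them, time stands still between calls to the robot, and variables do not carry over. Pictures are saved under pics/ and viewed, at most 10 in all, crops included, and the job is handed in when it is done.

```bash
mkdir -p pics; ls; cat > h.py <<'E'
from rig import robot, cams
import numpy as np, cv2
def snap(n):
    c=cams.camera(n); c['f']=240/np.tan(np.radians(c['fov_y'])/2); return c
def pts(c):
    v,u=np.mgrid[:480,:640]; d=c['depth']
    P=np.stack([(u-c['cx'])/c['f']*d,(v-c['cy'])/c['f']*d,d],-1)
    V=np.linalg.inv(c['view']); W=P@V[:3,:3].T+V[:3,3]; W[d==0]=np.nan; return W
def ray(c,u,v,z):
    V=np.linalg.inv(c['view']); r=V[:3,:3]@np.array([(u-c['cx'])/c['f'],(v-c['cy'])/c['f'],1.]); o=V[:3,3]
    return o+r*(z-o[2])/r[2]
def proj(c,p):
    q=c['view'][:3,:3]@np.asarray(p)+c['view'][:3,3]; return np.array([c['cx']+c['f']*q[0]/q[2],c['cy']+c['f']*q[1]/q[2]])
E
python3 - <<'E'
from h import *
for n in ['top','side']:
    c=snap(n); cv2.imwrite(f'pics/{n}0.png',c['color']); np.savez(f'{n}0.npz',**c)
    print(n,c['fov_y'],c['cx'],c['cy'],np.linalg.inv(c['view'])[:3].round(3).tolist(),(c['depth']>0).mean())
print(robot.get_obs())
E
```

```text
pics
top 56.265247341088084 314.28289960140927 247.52725537651892 [[-0.017, -0.987, 0.162, 0.409], [-0.999, 0.021, 0.024, -0.024], [-0.027, -0.162, -0.986, 1.097]] 0.995927734375
side 44.550446859689124 323.76787332872277 239.15435280743418 [[-0.881, -0.248, 0.404, 0.095], [-0.473, 0.414, -0.778, 0.947], [0.026, -0.876, -0.482, 0.668]] 0.9962369791666666
{'time': 0.1, 'q': array([-1.47952865e+00,  5.28369281e-01,  1.43377405e+00, -3.87118442e-05,
        1.18138993e+00, -1.78498809e-01]), 'joint_velocities': array([-0.00106902, -0.00106711, -0.0034979 , -0.00039313,  0.00079815,
       -0.00053419]), 'joint_torque': array([-2.63234788e-04, -4.40985703e+01, -1.77150249e+01,  6.35446957e-02,
        5.33397705e-02, -5.26574036e-05]), 'position': array([ 0.16652755, -0.60175748,  0.2386719 ]), 'tool_rot': array([ 9.90915582e-01,  1.34481850e-01,  2.44241976e-05, -9.70160000e-04]), 'ft_force': array([ 0.06130585, -0.20655544,  0.07715971]), 'moment': array([-0.03843871, -0.00089385,  0.00256228]), 'grip_force': 0.0, 'grip_width': 0.0869012272585467}
```

View pics/top0.png

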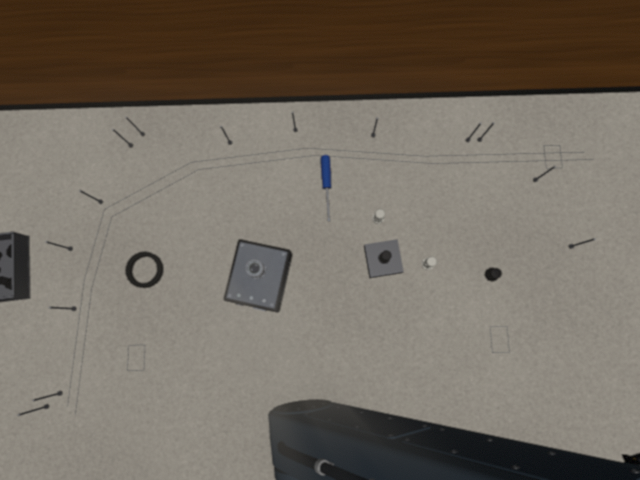

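View pics/side0.png

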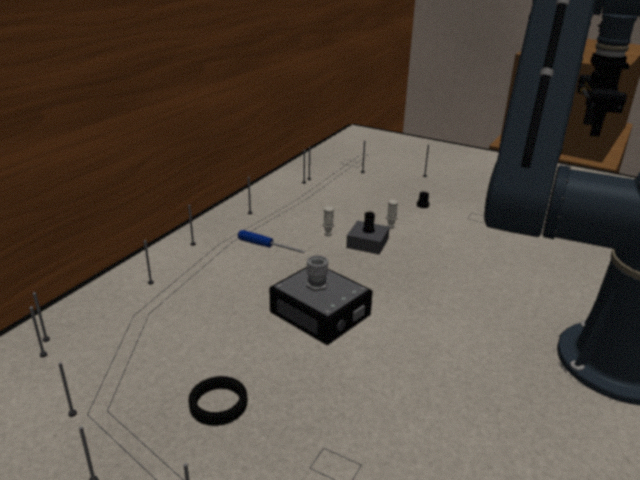

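The top view shows the receptacle near (254,267), the plug at (385,257) in the rest, the shell at (493,273), the driver at (326,172) and the tape at (144,269). White decoys stand at (380,214) and (431,262). In the side view the receptacle is near (317,265) and the plug near (369,222).

```bash
python3 - <<'E'
from h import *
C={n:dict(np.load(f'{n}0.npz')) for n in ['top','side']}
for n in C:
    c=C[n]; W=pts(c); 
    def reg(name,u,v,r,zlo,zhi):
        w=W[v-r:v+r+1,u-r:u+r+1].reshape(-1,3); z=w[:,2]; m=(z>zlo)&(z<zhi)
        k=w[m]
        if len(k): print(n,name,len(k),'mid of extents',((k.min(0)+k.max(0))/2).round(4),'min',k.min(0).round(4),'max',k.max(0).round(4))
    if n=='top':
        reg('rec',254,267,16,.095,.2); reg('box',257,275,60,.05,.07); reg('plug',385,257,16,.05,.2); reg('rest',384,259,30,.025,.045)
        for v in range(250,270,2): print(v,(W[v,378:394:2,2]*1000).round(0))
    else:
        reg('rec',317,265,18,.095,.2); reg('plug',369,222,16,.05,.2); reg('rest',368,235,30,.025,.045)
E
python3 - <<'E'
import cv2,numpy as np
a=cv2.imread('pics/top0.png')[235:300,220:420]; b=cv2.imread('pics/side0.png')[200:340,260:410]
cv2.imwrite('pics/c1.png',np.vstack([cv2.resize(a,(800,260),interpolation=2),cv2.resize(cv2.resize(b,(360,336)),(800,336))[:, :]]))
E
```

```text
top rec 246 mid of extents [0.5285 0.1328 0.1068] min [0.509  0.1138 0.095 ] max [0.5481 0.1518 0.1186]
top box 3235 mid of extents [0.5197 0.1357 0.0596] min [0.4341 0.0583 0.0501] max [0.6052 0.2131 0.0691]
top plug 109 mid of extents [ 0.5561 -0.1632  0.0663] min [ 0.5442 -0.1747  0.0502] max [ 0.568  -0.1516  0.0825]
top rest 1026 mid of extents [ 0.556  -0.1639  0.0329] min [ 0.5112 -0.2082  0.0251] max [ 0.6008 -0.1197  0.0407]
250 [35. 33. 30. 30. 74. 36. 28. 30.]
252 [32. 34. 79. 82. 79. 76. 78. 29.]
254 [34. 39. 77. 79. 80. 77. 75. 32.]
256 [34. 58. 78. 81. 76. 77. 79. 34.]
258 [33. 50. 75. 81. 79. 76. 75. 35.]
260 [36. 37. 58. 71. 78. 71. 33. 33.]
262 [33. 31. 40. 41. 35. 32. 33. 31.]
264 [30. 32. 33. 35. 32. 32. 34. 34.]
266 [37. 29. 31. 33. 33. 34. 32. 31.]
268 [32. 30. 31. 30. 31. 32. 34. 31.]
side rec 408 mid of extents [0.5279 0.1374 0.1069] min [0.508  0.1157 0.0951] max [0.5479 0.1592 0.1186]
side plug 156 mid of extents [ 0.5553 -0.1594  0.0656] min [ 0.5432 -0.1727  0.0501] max [ 0.5673 -0.1461  0.0812]
side rest 741 mid of extents [ 0.5553 -0.1916  0.0351] min [ 0.511  -0.2702  0.0252] max [ 0.5997 -0.1129  0.045 ]
```

Both views agree. The receptacle axis is near (0.528, 0.133) with its top at about 0.114. The plug is near (0.556, -0.163) with its top at 0.079, as expected. I'll move over the receptacle for a wrist view.

```bash
python3 -m pendant '[{"jaw":1,"linear":[1.5,-1.7,0],"twist":0},{"jaw":1,"linear":[2.7,-3.0,0],"twist":0},{"jaw":1,"linear":[2.7,-3.0,0],"twist":0},{"jaw":1,"linear":[2.7,-3.0,0],"twist":0},{"jaw":1,"linear":[2.7,-3.0,0],"twist":0},{"jaw":1,"linear":[2.7,-3.0,0],"twist":0},{"jaw":1,"linear":[2.7,-3.0,0],"twist":0},{"jaw":1,"linear":[2.7,-3.0,0],"twist":0},{"jaw":1,"linear":[2.7,-3.0,0],"twist":0},{"jaw":1,"linear":[2.7,-3.0,0],"twist":0},{"jaw":1,"linear":[2.7,-3.0,0],"twist":0},{"jaw":1,"linear":[2.7,-3.0,0],"twist":0}]' 15
python3 -m pendant '[{"jaw":1,"linear":[2.7,-3.0,0],"twist":0},{"jaw":1,"linear":[2.7,-3.0,0],"twist":0},{"jaw":1,"linear":[2.7,-3.0,0],"twist":0},{"jaw":1,"linear":[2.7,-3.0,0],"twist":0},{"jaw":1,"linear":[2.7,-3.0,0],"twist":0},{"jaw":1,"linear":[2.7,-3.0,0],"twist":0},{"jaw":1,"linear":[2.7,-3.0,0],"twist":0},{"jaw":1,"linear":[2.0,-3.0,0],"twist":0},{"jaw":1,"linear":[0,0,0],"twist":0},{"jaw":1,"linear":[0,0,0],"twist":0}]'
python3 - <<'E'
from h import *
c=snap('wrist'); cv2.imwrite('pics/w1.png',c['color']); np.savez('w1.npz',**c)
o=robot.get_obs(); print(o['q'],o['position'],o['tool_rot'],np.linalg.inv(c['view'])[:3].round(3).tolist(),c['f'],c['cx'],c['cy'])
print(proj(c,[.528,.133,.114]))
E
```

```text
time: 1.1
position: [0.3751, -0.1828, 0.2395]
tool_rot: [0.991, 0.134, -0.0, -0.0]
ft_force: [1.2, 0.8, 0.4]
grip_width: 0.0871
grip_force: 0.0
time: 1.93
position: [0.5121, 0.104, 0.239]
tool_rot: [0.991, 0.137, -0.001, 0.0]
ft_force: [-0.0, -0.2, -0.3]
grip_width: 0.0875
grip_force: 0.0
[-1.59844765e-02  3.90593340e-01  1.68894812e+00 -7.02145416e-04
  1.06372765e+00  1.28325920e+00] [0.51161379 0.10265853 0.23901239] [ 9.90773026e-01  1.35528649e-01 -8.74971046e-04  1.76506331e-04] [[0.27, -0.928, -0.256, 0.582], [-0.963, -0.261, -0.072, 0.123], [0.0, 0.266, -0.964, 0.384]] 373.85914031429553 317.9081830663007 239.14373099232296
[284.40737516 205.30963798]
```

View pics/w1.png

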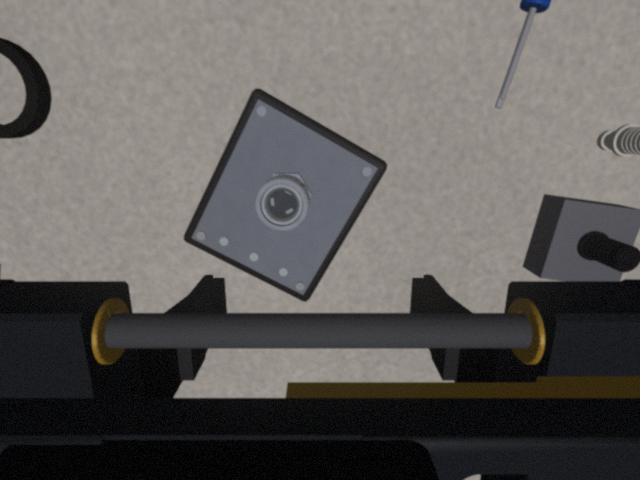

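The wrist view shows the receptacle's sleeve ring centred near (283,202), with the dogs visible in the bore. The plug is at about (600,245).

```bash
cat >> h.py <<'E'
def blob(c,u,v,r,zlo,zhi):
    W=pts(c); m=np.zeros((480,640),np.uint8); u,v=int(u),int(v)
    s=(slice(max(v-r,0),v+r),slice(max(u-r,0),u+r)); m[s]=((W[s][...,2]>zlo)&(W[s][...,2]<zhi))
    return m,W
E
python3 - <<'E'
from h import *
c=dict(np.load('w1.npz'))
m,W=blob(c,283,202,38,.104,.13); k=W[m>0]; print('rec z pct',np.percentile(k[:,2],[5,25,50,75,90,97]).round(4),len(k))
g=cv2.cvtColor(c['color'],cv2.COLOR_BGR2GRAY); G=cv2.resize(g[160:245,240:330],None,fx=6,fy=6,interpolation=2)
cs=cv2.HoughCircles(cv2.GaussianBlur(G,(7,7),0),cv2.HOUGH_GRADIENT,1.5,400,param1=80,param2=30,minRadius=60,maxRadius=180)
if cs is not None:
    for x,y,r in cs[0]: print(240+x/6,160+y/6,r/6, ray(c,240+x/6,160+y/6,.114))
(x,y),r=cv2.minEnclosingCircle(cv2.findNonZero(m)); print('mask',x,y,r,ray(c,x,y,.114),'diam mm',2*r/c['f']*.28)
for nm in ['top','side']:
    d=dict(np.load(nm+'0.npz'));u,v=proj(d,[.528,.133,.114]);m,W=blob(d,u,v,18,.108,.13);k=W[m>0];print(nm,np.median(k,0),np.percentile(k[:,2],[50,75,90,97]).round(4),((k.min(0)+k.max(0))/2).round(4))
cv2.imwrite('pics/w1c.png',G)
E
```

```text
rec z pct [0.1087 0.1123 0.1141 0.1154 0.116  0.1165] 1877
mask 280.8484191894531 203.3687744140625 27.85095977783203 [0.52868656 0.13585161 0.114     ] diam mm 0.04171768399850879
top [0.52870325 0.13379234 0.11341965] [0.1134 0.1147 0.1161 0.1167] [0.529  0.1329 0.1133]
side [0.52869141 0.13848394 0.11416631] [0.1142 0.1161 0.1172 0.1178] [0.5281 0.1367 0.1133]
```

View pics/w1c.png

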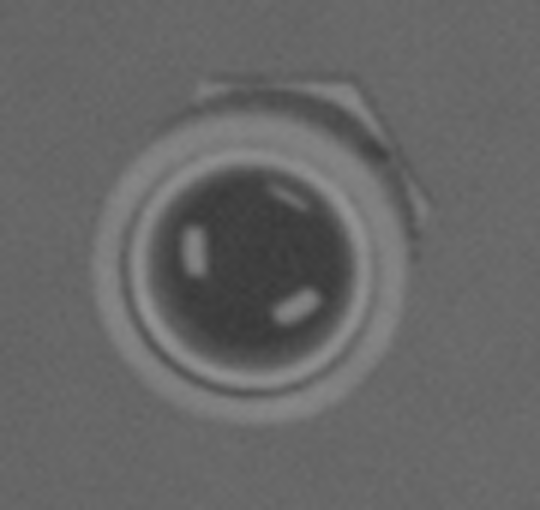

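The sleeve ring's centre is at wrist pixel (281,204), with the tube rim concentric inside it and the nut behind. I'll centre over it and measure again from a second place.

```bash
python3 -m pendant '[{"jaw":1,"linear":[1.2,-1.35,1],"twist":0},{"jaw":1,"linear":[1.2,-1.35,2],"twist":0},{"jaw":1,"linear":[0,0,2],"twist":0},{"jaw":1,"linear":[0,0,0],"twist":0},{"jaw":1,"linear":[0,0,0],"twist":0},{"jaw":1,"linear":[0,0,0],"twist":0}]'
python3 - <<'E'
from h import *
c=snap('wrist'); np.savez('w2.npz',**c); a=dict(np.load('w1.npz'))
u,v=proj(c,[.528,.1355,.114]); print(u,v)
def ctr(c,u,v,r):
    m,W=blob(c,u,v,r,.104,.13); m=cv2.morphologyEx(m,cv2.MORPH_OPEN,np.ones((3,3)))
    k=cv2.convexHull(max(cv2.findContours(m,0,2)[0],key=cv2.contourArea)); e=cv2.fitEllipse(k); return np.array(e[0]),e,W[m>0]
rs=[]
for q,uv,r in((a,(283,202),38),(c,(u,v),75)):
    p,e,k=ctr(q,*uv,r); print(e,np.percentile(k[:,2],[50,75,90]).round(4),ray(q,*p,.115).round(4))
    rs.append((q,p))
# triangulate
A=[];b=[]
for q,p in rs:
    V=np.linalg.inv(q['view']);d=ray(q,*p,0)-V[:3,3];d/=np.linalg.norm(d);M=np.eye(3)-np.outer(d,d);A.append(M);b.append(M@V[:3,3])
print('tri',np.linalg.solve(sum(A),sum(b)).round(4)); print(robot.get_obs()['position'])
im=c['color'];cv2.imwrite('pics/w2.png',im)
E
```

```text
time: 2.48
position: [0.5283, 0.1333, 0.1902]
tool_rot: [0.991, 0.134, 0.0, 0.0]
ft_force: [-0.1, 0.3, -0.5]
grip_width: 0.0873
grip_force: 0.0
313.11604916378207 255.92185894456918
((280.81561279296875, 203.4790802001953), (54.715946197509766, 55.493160247802734), 20.275388717651367) [0.1142 0.1154 0.116 ] [0.5288 0.1358 0.115 ]
((312.428466796875, 254.08152770996094), (64.21147918701172, 64.89424896240234), 179.10360717773438) [0.114  0.1153 0.1158] [0.5294 0.1363 0.115 ]
tri [0.5279 0.136  0.1105]
[0.52867476 0.13353941 0.19062167]
```

View pics/w2.png

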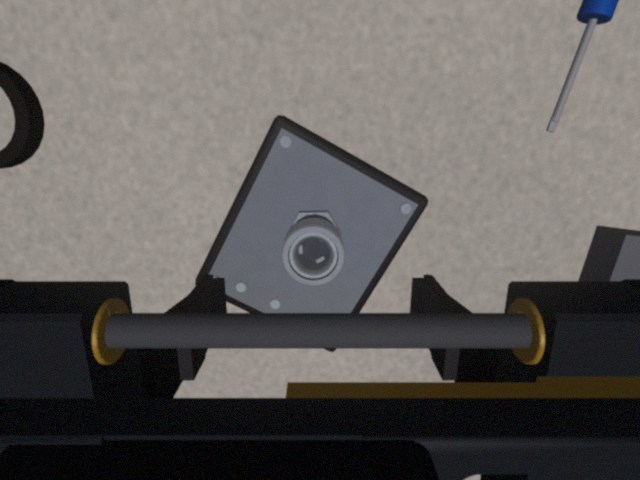

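The ring is at (312,254) and the finger midline at about 318, so the receptacle lies about 3 mm to tool -y. The ray estimate gives the same. Now I'll descend and grip the sleeve.

```bash
python3 -m pendant '[{"jaw":1,"linear":[0.05,-0.3,1.4],"twist":0},{"jaw":1,"linear":[0,0,2.5],"twist":0},{"jaw":1,"linear":[0,0,2.5],"twist":0},{"jaw":1,"linear":[0,0,2.0],"twist":0},{"jaw":1,"linear":[0,0,0],"twist":0},{"jaw":0,"linear":[0,0,0],"twist":0},{"jaw":0,"linear":[0,0,0],"twist":0},{"jaw":0,"linear":[0,0,0],"twist":0},{"jaw":0,"linear":[0,0,0],"twist":0},{"jaw":0,"linear":[0,0,0],"twist":0},{"jaw":0,"linear":[0,0,0],"twist":0}]' 12
```

```text
time: 3.45
position: [0.5283, 0.1378, 0.1063]
tool_rot: [0.991, 0.135, 0.001, 0.0]
ft_force: [0.7, 0.3, 0.3]
grip_width: 0.0545
grip_force: 0.0
```

```bash
python3 -m pendant '[{"jaw":0,"linear":[0,0,0],"twist":0},{"jaw":0,"linear":[0,0,0],"twist":0},{"jaw":0,"linear":[0,0,0],"twist":0},{"jaw":0,"linear":[0,0,0],"twist":0},{"jaw":0,"linear":[0,0,0],"twist":0},{"jaw":0,"linear":[0,0,0],"twist":0}]'
```

```text
time: 3.95
position: [0.5283, 0.1368, 0.1058]
tool_rot: [0.991, 0.135, 0.0, 0.001]
ft_force: [0.3, -6.0, 1.4]
grip_width: 0.0404
grip_force: 12.0
```

It grips the sleeve at 40.4 mm with a lateral load of -6 N, so the TCP is slightly too far in +y. I'll trim that and draw down.

```bash
python3 -m pendant '[{"jaw":0,"linear":[0,0.08,0],"twist":0},{"jaw":0,"linear":[0,0.08,0.1],"twist":0},{"jaw":0,"linear":[0,0,0.2],"twist":0},{"jaw":0,"linear":[0,0,0.2],"twist":0},{"jaw":0,"linear":[0,0,0.2],"twist":0},{"jaw":0,"linear":[0,0,0],"twist":0},{"jaw":0,"linear":[0,0,0],"twist":0}]' 15
```

```text
time: 4.53
position: [0.5283, 0.1365, 0.0982]
tool_rot: [0.991, 0.134, -0.0, -0.0]
ft_force: [0.7, 0.7, 1.0]
grip_width: 0.0398
grip_force: 15.0
```

```bash
python3 -m pendant '[{"jaw":0,"linear":[0,0,0.1],"twist":0},{"jaw":0,"linear":[0,0,0.1],"twist":0},{"jaw":0,"linear":[0,0,0.1],"twist":0},{"jaw":0,"linear":[0,0,0],"twist":0},{"jaw":0,"linear":[0,0,0],"twist":0},{"jaw":0,"linear":[0,0,0],"twist":0}]' 15
python3 - <<'E'
from h import *
a=dict(np.load('side0.npz')); c=snap('side'); np.savez('side1.npz',**c)
x=np.hstack([cv2.resize(q['color'][230:310,280:360],(400,400),interpolation=2) for q in (a,c)]); cv2.imwrite('pics/s1.png',x)
E
```

```text
time: 5.03
position: [0.5284, 0.1365, 0.0958]
tool_rot: [0.991, 0.134, 0.0, -0.0]
ft_force: [-0.2, 1.6, 4.5]
grip_width: 0.0397
grip_force: 15.0
```

View pics/s1.png

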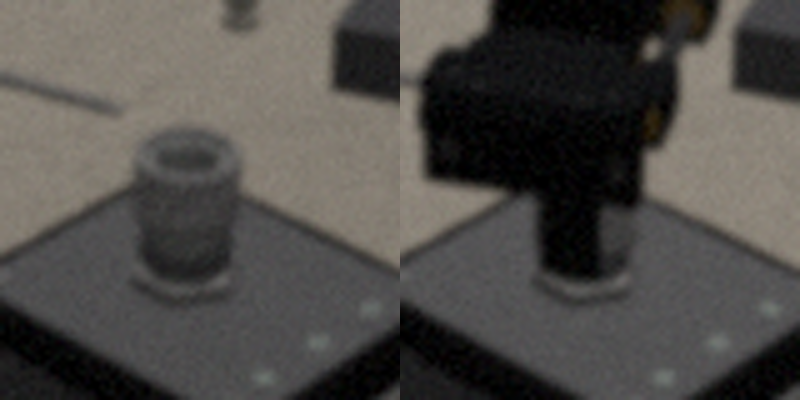

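The fingers hold the sleeve and stand clear of the nut. I'll press a little further to feel the stop.

```bash
python3 -m pendant '[{"jaw":0,"linear":[0,0,0.05],"twist":0},{"jaw":0,"linear":[0,0,0.05],"twist":0},{"jaw":0,"linear":[0,0,0],"twist":0},{"jaw":0,"linear":[0,0,0],"twist":0}]' 15
```

```text
time: 5.42
position: [0.5284, 0.1366, 0.0957]
tool_rot: [0.991, 0.134, 0.0, -0.0]
ft_force: [-1.5, 1.9, 10.8]
grip_width: 0.0399
grip_force: 15.0
```

The force rose to 10.8 N with no travel, so the sleeve is at its stop. I'll release, rise and look.

```bash
python3 -m pendant '[{"jaw":1,"linear":[0,0,0],"twist":0},{"jaw":1,"linear":[0,0,0],"twist":0},{"jaw":1,"linear":[0,0,0],"twist":0},{"jaw":1,"linear":[0,0,0],"twist":0},{"jaw":1,"linear":[0,0,-1],"twist":0},{"jaw":1,"linear":[0,0,-3],"twist":0},{"jaw":1,"linear":[0,0,-3],"twist":0},{"jaw":1,"linear":[0,0,-3],"twist":0},{"jaw":1,"linear":[0,0,0],"twist":0},{"jaw":1,"linear":[0,0,0],"twist":0},{"jaw":1,"linear":[0,0,0],"twist":0}]'
python3 - <<'E'
from h import *
c=snap('wrist'); np.savez('w3.npz',**c); s=snap('side')
print(robot.get_obs()['position'])
u,v=proj(c,[.528,.136,.113]); m,W=blob(c,u,v,70,.095,.13); H=W[...,2]; 
w=W[m>0]; r=np.hypot(w[:,0]-.5285,w[:,1]-.136)
for a,b in((.012,.0145),(.0165,.0195)): q=w[(r>a)&(r<b)]; print('ring',a,b,len(q),np.median(q[:,2]).round(4))
c2=dict(np.load('w2.npz'));W2=pts(c2).reshape(-1,3);r2=np.hypot(W2[:,0]-.5285,W2[:,1]-.136)
for a,b in((.012,.0145),(.0165,.0195)): q=W2[(r2>a)&(r2<b)&(W2[:,2]>.095)&(W2[:,2]<.13)]; print('before',a,b,len(q),np.median(q[:,2]).round(4))
u,v=int(u),int(v); A=cv2.resize(c['color'][v-45:v+45,u-45:u+45],(400,400),interpolation=2);B=cv2.resize(s['color'][230:310,280:360],(400,400),interpolation=2)
cv2.imwrite('pics/w3.png',np.hstack([A,B])); print(u,v)
E
```

```text
time: 6.33
position: [0.5278, 0.1361, 0.1945]
tool_rot: [0.991, 0.134, -0.0, 0.0]
ft_force: [-0.4, 0.5, -0.8]
grip_width: 0.087
grip_force: 0.0
[0.52719895 0.13605035 0.19333001]
ring 0.012 0.0145 608 0.1129
ring 0.0165 0.0195 884 0.1084
before 0.012 0.0145 540 0.1132
before 0.0165 0.0195 1161 0.115
316 253
```

View pics/w3.png

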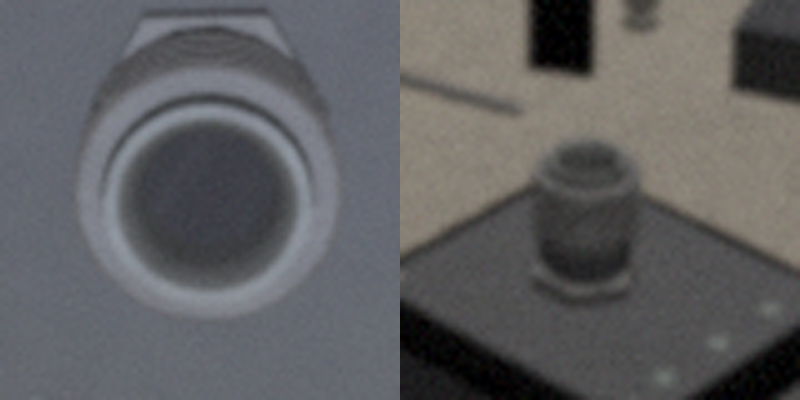

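It latched. The dogs are gone from the bore, the rim is at z=0.113, and the sleeve top dropped from 0.115 to 0.108, about 6.6 mm. The mouth is centred at wrist pixel (317.5,251.3). Next I'll go over the plug.

```bash
python3 -m pendant '[{"jaw":1,"linear":[-0.3,1.8,0],"twist":0},{"jaw":1,"linear":[-0.7,3.8,0],"twist":0},{"jaw":1,"linear":[-0.7,3.8,0],"twist":0},{"jaw":1,"linear":[-0.7,3.8,0],"twist":0},{"jaw":1,"linear":[-0.7,3.8,0],"twist":0},{"jaw":1,"linear":[-0.7,3.8,0],"twist":0},{"jaw":1,"linear":[-0.7,3.8,1],"twist":0},{"jaw":1,"linear":[-0.4,3.0,1.2],"twist":0},{"jaw":1,"linear":[-0.4,2.0,1.2],"twist":0},{"jaw":1,"linear":[0,0,0],"twist":0},{"jaw":1,"linear":[0,0,0],"twist":0},{"jaw":1,"linear":[0,0,0],"twist":0}]'
python3 - <<'E'
from h import *
c=snap('wrist'); np.savez('w4.npz',**c); o=robot.get_obs(); print(o['position'])
W=pts(c); u,v=proj(c,[.556,-.163,.079]); print(u,v)
m,W=blob(c,u,v,60,.072,.09); e=cv2.fitEllipse(cv2.convexHull(max(cv2.findContours(m,0,2)[0],key=cv2.contourArea))); zt=np.median(W[m>0][:,2]); print(e,zt)
X=np.array([.9638,.2665,0]);Y=np.array([.2665,-.9638,0])
def rel(c,u,v,z):
    d=ray(c,u,v,z)-np.linalg.inv(c['view'])[:3,3]; return (d@X).round(4),(d@Y).round(4)
r=dict(np.load('w3.npz')); print('rec',rel(r,317.5,251.3,.113),ray(r,317.5,251.3,.113),'plug',rel(c,*e[0],zt),ray(c,*e[0],zt))
for q in (r,c): print(np.linalg.inv(q['view'])[:3].round(4).tolist())
u,v=map(int,e[0]); cv2.imwrite('pics/w4.png',cv2.resize(c['color'][v-60:v+60,u-60:u+60],(480,480),interpolation=2)); print(u,v)
E
```

```text
time: 7.43
position: [0.5553, -0.1623, 0.1595]
tool_rot: [0.991, 0.134, -0.001, -0.001]
ft_force: [0.8, 0.2, -0.8]
grip_width: 0.0872
grip_force: 0.0
[ 0.55562479 -0.16195495  0.16007118]
318.30591330404854 253.23421639393214
((315.9171142578125, 251.50582885742188), (37.27760696411133, 37.60320281982422), 15.985187530517578) 0.07823730421454263
rec (np.float64(-0.0703), np.float64(-0.0002)) [0.52945977 0.13599249 0.113     ] plug (np.float64(-0.0707), np.float64(-0.0018)) [ 0.55646793 -0.16130214  0.0782373 ]
[[0.2662, -0.9293, -0.2559, 0.5973], [-0.9639, -0.2566, -0.0709, 0.1545], [0.0002, 0.2656, -0.9641, 0.3391]]
[[0.2661, -0.9288, -0.2579, 0.625], [-0.964, -0.257, -0.0689, -0.1442], [-0.0022, 0.2669, -0.9637, 0.304]]
315 251
```

View pics/w4.png

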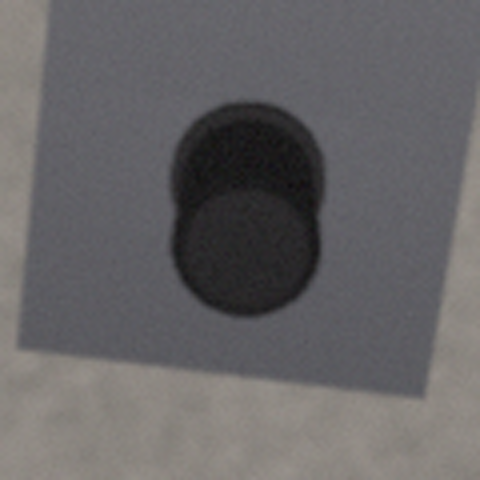

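The plug's top disc is centred at about (316.5,254) at z=0.078, within 1 mm of the tool axis. I'll descend and grip.

```bash
python3 -m pendant '[{"jaw":1,"linear":[0.05,-0.05,2],"twist":0},{"jaw":1,"linear":[0,0,3],"twist":0},{"jaw":1,"linear":[0,0,3],"twist":0},{"jaw":1,"linear":[0,0,1.9],"twist":0},{"jaw":0,"linear":[0,0,0],"twist":0},{"jaw":0,"linear":[0,0,0],"twist":0},{"jaw":0,"linear":[0,0,0],"twist":0},{"jaw":0,"linear":[0,0,0],"twist":0},{"jaw":0,"linear":[0,0,0],"twist":0},{"jaw":0,"linear":[0,0,0],"twist":0},{"jaw":0,"linear":[0,0,0],"twist":0},{"jaw":0,"linear":[0,0,0],"twist":0}]' 25
python3 -m pendant '[{"jaw":0,"linear":[0,0,0],"twist":0},{"jaw":0,"linear":[0,0,0],"twist":0},{"jaw":0,"linear":[0,0,0],"twist":0},{"jaw":0,"linear":[0,0,0],"twist":0},{"jaw":0,"linear":[0,0,0],"twist":0},{"jaw":0,"linear":[0,0,0],"twist":0}]'
```

```text
time: 8.48
position: [0.5567, -0.1628, 0.0621]
tool_rot: [0.991, 0.134, 0.0, 0.0]
ft_force: [-0.0, -0.4, -0.3]
grip_width: 0.0412
grip_force: 0.0
time: 8.98
position: [0.5563, -0.1624, 0.0616]
tool_rot: [0.991, 0.134, -0.0, -0.0]
ft_force: [-0.3, -0.2, 2.4]
grip_width: 0.0231
grip_force: 25.0
```

Gripped at 23.1 mm. I'll lift, then carry it over the receptacle.

```bash
python3 -m pendant '[{"jaw":0,"linear":[0,0,-1],"twist":0},{"jaw":0,"linear":[0,0,-2.5],"twist":0},{"jaw":0,"linear":[0,0,-3],"twist":0},{"jaw":0,"linear":[0,0,-3],"twist":0},{"jaw":0,"linear":[0,0,-2.5],"twist":0},{"jaw":0,"linear":[0,0,-1],"twist":0}]'
python3 -m pendant '[{"jaw":0,"linear":[0.3,-1.5,0],"twist":0},{"jaw":0,"linear":[0.5,-2.8,0],"twist":0},{"jaw":0,"linear":[0.6,-3.5,0],"twist":0},{"jaw":0,"linear":[0.7,-3.8,0],"twist":0},{"jaw":0,"linear":[0.7,-3.8,0],"twist":0},{"jaw":0,"linear":[0.7,-3.8,0],"twist":0},{"jaw":0,"linear":[0.7,-3.8,0],"twist":0},{"jaw":0,"linear":[0.6,-3.0,0],"twist":0},{"jaw":0,"linear":[0.4,-2.5,0],"twist":0},{"jaw":0,"linear":[0.16,-1.0,0],"twist":0},{"jaw":0,"linear":[0,0,0],"twist":0},{"jaw":0,"linear":[0,0,0],"twist":0}]'
python3 - <<'E'
from h import *
c=snap('wrist'); np.savez('w5.npz',**c); s=snap('side'); t=snap('top'); np.savez('t5.npz',**t); np.savez('s5.npz',**s)
for i in range(1): print(robot.get_obs()['position'])
A=c['color'][160:360,210:430]; A=cv2.resize(A,(440,400)); B=cv2.resize(s['color'][210:310,272:362],(360,400),interpolation=2)
cv2.imwrite('pics/w5.png',np.hstack([A,B]))
E
```

```text
time: 9.48
position: [0.5585, -0.1637, 0.1958]
tool_rot: [0.991, 0.135, 0.003, 0.002]
ft_force: [0.2, -0.2, -0.3]
grip_width: 0.0233
grip_force: 25.0
time: 10.48
position: [0.5286, 0.1362, 0.1905]
tool_rot: [0.991, 0.135, -0.001, 0.0]
ft_force: [0.3, 0.2, -1.8]
grip_width: 0.0235
grip_force: 25.0
[0.5296235  0.1346122  0.19114506]
```

View pics/w5.png

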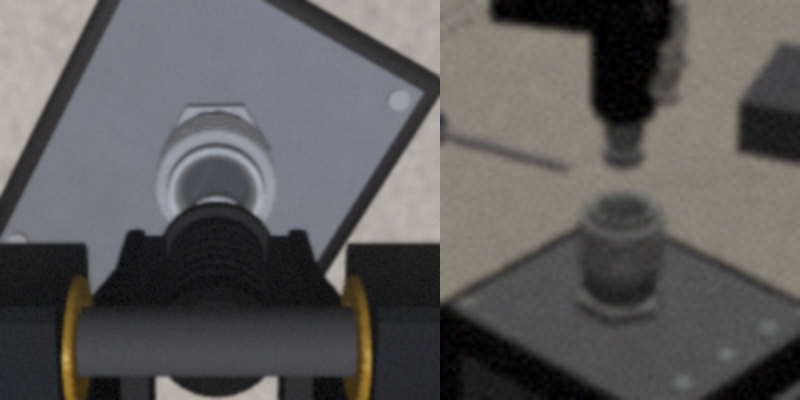

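In the wrist view the nose and the mouth are in line (column 217 against 216 in the crop). In the side view they are also in line: nose x 624 against receptacle 621, and the camera roll explains the difference. I'll lower into the funnel.

```bash
python3 -m pendant '[{"jaw":0,"linear":[0,0,0.7],"twist":0},{"jaw":0,"linear":[0,0,0.7],"twist":0},{"jaw":0,"linear":[0,0,0.5],"twist":0},{"jaw":0,"linear":[0,0,0.3],"twist":0},{"jaw":0,"linear":[0,0,0.3],"twist":0},{"jaw":0,"linear":[0,0,0.2],"twist":0},{"jaw":0,"linear":[0,0,0.2],"twist":0},{"jaw":0,"linear":[0,0,0],"twist":0},{"jaw":0,"linear":[0,0,0],"twist":0}]'
```

```text
time: 11.38
position: [0.5296, 0.1361, 0.1626]
tool_rot: [0.991, 0.135, 0.0, -0.0]
ft_force: [0.2, 0.4, -0.3]
grip_width: 0.0234
grip_force: 25.0
```

```bash
python3 -m pendant '[{"jaw":0,"linear":[0,0,0.15],"twist":0},{"jaw":0,"linear":[0,0,0.15],"twist":0},{"jaw":0,"linear":[0,0,0.15],"twist":0},{"jaw":0,"linear":[0,0,0.15],"twist":0},{"jaw":0,"linear":[0,0,0],"twist":0},{"jaw":0,"linear":[0,0,0],"twist":0}]'
```

```text
time: 11.88
position: [0.5293, 0.1361, 0.1563]
tool_rot: [0.991, 0.134, -0.0, -0.0]
ft_force: [-1.9, 0.7, 0.9]
grip_width: 0.0231
grip_force: 25.0
```

```bash
python3 -m pendant '[{"jaw":0,"linear":[-0.05,0,0.1],"twist":0},{"jaw":0,"linear":[0,0,0.15],"twist":0},{"jaw":0,"linear":[0,0,0.15],"twist":0},{"jaw":0,"linear":[0,0,0.15],"twist":0},{"jaw":0,"linear":[0,0,0.1],"twist":0},{"jaw":0,"linear":[0,0,0],"twist":0},{"jaw":0,"linear":[0,0,0],"twist":0}]'
```

```text
time: 12.47
position: [0.5292, 0.136, 0.1504]
tool_rot: [0.991, 0.134, 0.0, -0.0]
ft_force: [-1.9, 0.3, 3.8]
grip_width: 0.0234
grip_force: 25.0
```

```bash
python3 -m pendant '[{"jaw":0,"linear":[-0.05,0,0.15],"twist":0},{"jaw":0,"linear":[0,0,0.15],"twist":0},{"jaw":0,"linear":[0,0,0.15],"twist":0},{"jaw":0,"linear":[0,0,0.15],"twist":0},{"jaw":0,"linear":[0,0,0.1],"twist":0},{"jaw":0,"linear":[0,0,0],"twist":0},{"jaw":0,"linear":[0,0,0],"twist":0}]'
```

```text
time: 13.05
position: [0.529, 0.136, 0.1435]
tool_rot: [0.991, 0.134, 0.001, -0.0]
ft_force: [-1.4, 2.1, 4.9]
grip_width: 0.0236
grip_force: 25.0
```

```bash
python3 -m pendant '[{"jaw":0,"linear":[-0.02,0,0.1],"twist":0},{"jaw":0,"linear":[0,0,0.1],"twist":0},{"jaw":0,"linear":[0,0,0.05],"twist":0},{"jaw":0,"linear":[0,0,0],"twist":0},{"jaw":0,"linear":[0,0,0],"twist":0}]'
```

```text
time: 13.47
position: [0.5291, 0.136, 0.1415]
tool_rot: [0.991, 0.134, 0.001, -0.0]
ft_force: [-1.7, 2.7, 8.0]
grip_width: 0.0235
grip_force: 25.0
```

```bash
python3 -m pendant '[{"jaw":0,"linear":[0,0,0.05],"twist":0},{"jaw":0,"linear":[0,0,0.05],"twist":0},{"jaw":0,"linear":[0,0,0],"twist":0},{"jaw":0,"linear":[0,0,0],"twist":0}]'
python3 - <<'E'
from h import *
s=snap('side'); c=snap('wrist'); np.savez('w6.npz',**c)
A=cv2.resize(c['color'][160:360,210:430],(440,400)); B=cv2.resize(s['color'][210:310,272:362],(360,400),interpolation=2)
cv2.imwrite('pics/w6.png',np.hstack([A,B]))
W=pts(c).reshape(-1,3); r=np.hypot(W[:,0]-.5285,W[:,1]-.136); q=W[(r>.0165)&(r<.0195)&(W[:,2]>.1)&(W[:,2]<.125)&(W[:,0]>.53)]; print(len(q),np.percentile(q[:,2],[25,50,75]) if len(q) else 0)
E
```

```text
time: 13.8
position: [0.5292, 0.136, 0.1413]
tool_rot: [0.991, 0.134, 0.001, -0.0]
ft_force: [-3.0, 2.0, 12.7]
grip_width: 0.0236
grip_force: 25.0
1016 [0.10804598 0.11411901 0.1152657 ]
```

```bash
python3 - <<'E'
from h import *
for n in ('w2','w3','w5','w6'):
    c=dict(np.load(n+'.npz')); W=pts(c).reshape(-1,3); dx=(W[:,:2]-[.5287,.136]); r=np.hypot(*dx.T)
    q=W[(r>.0165)&(r<.019)&(W[:,2]>.1)&(W[:,2]<.125)&(dx[:,0]>.005)]; print(n,len(q),np.histogram(q[:,2],np.arange(.1,.126,.002))[0])
E
```

```text
w2 452 [ 27  15  30   8  19  25  23 252  53   0   0   0]
w3 324 [  5  27  10  79 200   3   0   0   0   0   0   0]
w5 364 [ 12  34  10  73 234   1   0   0   0   0   0   0]
w6 703 [ 47  23  66  18  37  55  44 364  41   0   0   4]
```

The sleeve top is back at 0.115, as in the initial view, so the plug is locked. I'll ease off, release and retreat.

```bash
python3 -m pendant '[{"jaw":0,"linear":[0,0,-0.1],"twist":0},{"jaw":1,"linear":[0,0,0],"twist":0},{"jaw":1,"linear":[0,0,0],"twist":0},{"jaw":1,"linear":[0,0,0],"twist":0},{"jaw":1,"linear":[0,0,0],"twist":0},{"jaw":1,"linear":[0,0,0],"twist":0},{"jaw":1,"linear":[0,0,-1],"twist":0},{"jaw":1,"linear":[0,0,-3],"twist":0},{"jaw":1,"linear":[0,0,-3],"twist":0},{"jaw":1,"linear":[0,0,-3],"twist":0},{"jaw":1,"linear":[0,0,0],"twist":0},{"jaw":1,"linear":[0,0,0],"twist":0}]'
python3 - <<'E'
from h import *
s=snap('side'); c=snap('wrist')
W=pts(c).reshape(-1,3); dx=(W[:,:2]-[.5287,.136]); r=np.hypot(*dx.T)
q=W[(r>.0165)&(r<.019)&(W[:,2]>.1)&(W[:,2]<.125)&(dx[:,0]>.005)]; print(np.histogram(q[:,2],np.arange(.1,.126,.002))[0])
t=W[(r<.009)&(W[:,2]>.14)&(W[:,2]<.18)]; print('plug top',np.median(t,0),'expected',.113+.045)
A=cv2.resize(c['color'][160:360,210:430],(440,400)); B=cv2.resize(s['color'][210:310,272:362],(360,400),interpolation=2)
cv2.imwrite('pics/w7.png',np.hstack([A,B]))
E
```

```text
time: 14.9
position: [0.5297, 0.1357, 0.243]
tool_rot: [0.991, 0.135, 0.003, 0.0]
ft_force: [0.3, -0.5, -1.2]
grip_width: 0.0848
grip_force: 0.0
[ 11   6  15   6  12  10  16 165  32   0   0   0]
plug top [0.52885101 0.13597884 0.15951353] expected 0.158
```

View pics/w7.png

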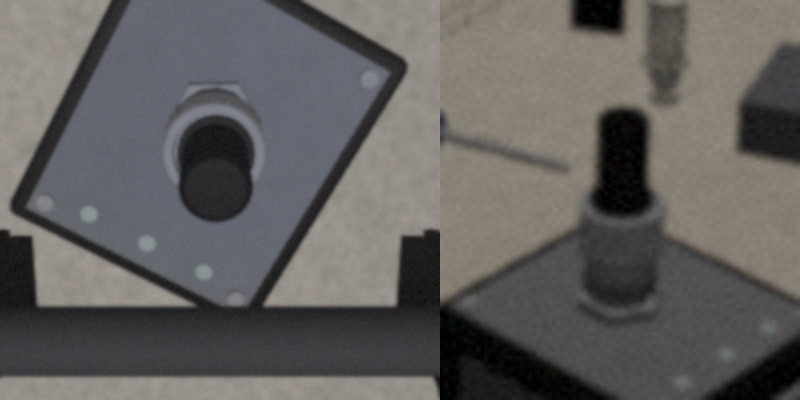

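The plug stands upright with its flange inside the sleeve, which is forward, and the gripper is clear. Plug top 0.1595 against 0.158 expected.

```bash
python3 -c "
from rig import robot; print(robot.hand_in())"
```

```text
the job is handed in; nothing more can be done
None
```

The job is handed in at about 15 s of the 58 s allowed: I drew the sleeve back until it latched, then pressed the plug home at about 13 N; the sleeve sprang forward over it and the gripper is clear.

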